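Divert the vials: slide the tray home and rock the seesaw gate

TASK

At the vial sorting station, push the empty tray on the right (as seen from the robot) fully home under its chute, then press down the raised end of the seesaw gate until it has rocked right over, so that the three vials lying on it roll down the right-hand chute into the tray. Do it by pushing and pressing only: do not touch the vials or pick anything up, and leave everything else on the bench where it stands.

Things in the scene. Friction and masses are not known exactly. Their poses are not given: they have to be found in the camera images.
- station: Fixed vial sorting station, about 200 x 595 mm, 142 mm tall. Origin on the bench under the gate's pivot; x away from the robot side, y to the left, z up; yaw -0.2 to 0.35 rad. Left chute (+y): closed by a shutter plate, its tray fixed and full. Right chute (-y): open, slopes down from 84 to 190 mm right of the pivot; lip 45 mm above the bench, side walls at most 101 mm.
- tray (a joint): Sliding catch tray on the right-hand track: travel in m along station +x (away from the robot). 0 = pulled right out, 0.08 = fully home against its back stop, under the chute lip; starts between 0 and 0.03. Friction about 3 N (plus 6 N per m/s); stays where it is left; cannot be lifted.
- tray_tab (a point): Centre of the front (-x) face of the tray's upright push tab: a plate 56 mm wide (y), 4 mm thick, reaching to 66 mm above the bench; this point is 48 mm above it. Axes as the station's; push along +x. In front lies only a flat track plate 6 mm high, with guide ribs 12 mm high 62 mm to each side.
- tray_in (a point): Middle of the inner floor of the sliding tray (18 mm above the bench), moving with it; axes as the station's. Tray 68 mm (x) by 112 mm (y), inside 60 x 104 mm; walls 4 mm thick, 22 mm above this point, outer (-y) wall 37 mm; the floor falls slightly to -y.
- gate (a joint): Seesaw gate: open steel channel 160 mm long (station y), 66 mm wide, on a pivot along station x, 100 mm above the bench. In rad: 0 = tipped fully left (start), 0.22 = level, 0.44 = fully right, on its stop. Stiff: stays where it is left; pressing a paddle down takes about 2 to 4 N, more when fast.
- paddle_right (a point): Middle of the top face of the gate's right press paddle: black flat plate 40 mm (y) x 56 mm (x), 6 mm thick, on the channel's front (-x) side. The point is 66 mm in front of and 62 mm right of the pivot; the channel's side wall (18 mm higher) begins 33 mm from it towards +x. Raised at the start, 114 mm above the bench; 86 mm when fully down, nothing under it but the base.
- paddle_left (a point): The same on the left paddle, 62 mm to the left of the pivot; the low end at the start.
- vial1: Capped glass vial 1 of 3, a cylinder 24 mm across and 50 mm long, about 30 g, lying across the gate's channel (its axis along station x); origin at its centre. At the start it lies in the channel left of the pivot, against the shutter; rolls by itself.
- vial2: Capped glass vial 2 of 3, a cylinder 24 mm across and 50 mm long, about 30 g, lying across the gate's channel (its axis along station x); origin at its centre. At the start it lies in the channel left of the pivot, second from the shutter; rolls by itself.
- vial3: Capped glass vial 3 of 3, a cylinder 24 mm across and 50 mm long, about 30 g, lying across the gate's channel (its axis along station x); origin at its centre. At the start it lies in the channel left of the pivot, third from the shutter; rolls by itself.
- flask_a: Bystander: stoppered conical glass flask, 65 mm wide, 160 mm tall. Origin at the centre of its underside.
- beaker: Bystander: open glass beaker, 64 mm wide, 75 mm tall. Origin at the centre of its underside.
- tall_vial: Bystander: small capped vial standing upright, 30 mm wide, 60 mm tall, between the station and the robot. Origin at the centre of its underside.
- reagent: Bystander: amber bottle, 60 mm wide, 120 mm tall. Origin at the centre of its underside.
- flask_b: Bystander: stoppered conical glass flask, 73 mm wide, 190 mm tall. Origin at the centre of its underside.
- pot: Bystander: screw-top jar, 56 mm wide, 60 mm tall. Origin at the centre of its underside.
- clamp_ring: Bystander: steel ring lying flat, 70 mm wide, 12 mm tall. Origin at the centre of its underside.

How it is judged:
On the way, in this order (a step that is already met when the one before it is completed fails the run):
1. the tray is fully home while the gate is still tipped to the left (value of joint tray above 0.075 m and value of joint gate below 0.12 rad), for 0.2 s.
2. the gate has rocked right over to the right (value of joint gate above 0.4 rad and value of joint tray above 0.075 m), for 0.1 s.
At the end, for the whole second after the job is handed in: The tray is home (within 5 mm of its stop), the gate is tipped to the right (within 0.04 rad of its stop), and all three vials lie at rest (under 0.05 m/s) inside the tray (all of step 2 and x of vial1 in the frame of tray_in between -0.032 and 0.032 m and y of vial1 in the frame of tray_in between -0.054 and 0.046 m and z of vial1 in the frame of tray_in between 0 and 0.04 m and linear speed of each of vial1, vial2, vial3 below 0.05 m/s and x of vial2 in the frame of tray_in between -0.032 and 0.032 m and y of vial2 in the frame of tray_in between -0.054 and 0.046 m and z of vial2 in the frame of tray_in between 0 and 0.04 m and x of vial3 in the frame of tray_in between -0.032 and 0.032 m and y of vial3 in the frame of tray_in between -0.054 and 0.046 m and z of vial3 in the frame of tray_in between 0 and 0.04 m); the robot touches nothing.
It fails at once if a vial is touched by the robot (contact force between any of the fingers, the arm and vial1 above 0.3 N or contact force between any of the fingers, the arm and vial2 above 0.3 N or contact force between any of the fingers, the arm and vial3 above 0.3 N).
It fails at once if a vial is lifted (height (world z) of any of vial1, vial2, vial3 above 0.17 m).
It fails at once if a bystander is moved by more than 20 mm, or tipped (distance of any of flask_a, beaker, tall_vial, reagent, flask_b, pot, clamp_ring from where it was at the start of the episode above 0.02 m or angle between any of flask_a, beaker, tall_vial, reagent, flask_b, pot, clamp_ring's own z axis and vertical above 0.35 rad).
It also fails if it takes over 43 s, if anything falls off the work surface, if the arm or the gripper's body presses on something with over 40 N, if the wrist force passes 120 N, or if a joint passes its speed limit or range.

ROBOT

A 6-joint arm with a two-finger parallel gripper is mounted at the origin on the work surface. World frame = base frame: x ahead of the robot, y to its left, z up, the work surface at z = 0. Lengths are in m, angles in rad, forces in N, time in s.
With the tool pointing down it reaches from about 0.3 to 0.825 m from the base axis. Payload 5.4 kg.
Tool frame: the origin (TCP) lies midway between the tips of the shut fingers; the grasp point (between the pads) lies 19 mm behind it; z points along the fingers, x is the direction in which the jaws open and shut, and the axes are right-handed (so a half turn about z gives the same grasp; the last joint's range is limited). The gripper opens to 92 mm and grips with 3 to 60 N. Pads are 20 mm wide; open, the fingers measure 128 mm over their backs; the gripper's body (75 mm by 189 mm) begins 69 mm behind the grasp point.
Start: joints at [1.065, 0.158, 1.597, -0, 1.386, -0.21], TCP at [0.168, 0.55, 0.215] pointing down, gripper open.
Joint ranges: [-2.91, 2.91], [-0.94, 2.29], [0.18, 2.7], [-1.29, 4.43], [0.17, 2.64], [-3, 3]. Speed limits (rad/s): [2.57, 2.57, 3.14, 3.14, 3.14, 3.14].

INTERFACE

Orientations are given as a unit quaternion [x, y, z, w].
In Python, from bench import manip gives the robot as it stands.
- The arm moves only by the tool move_arm, never from a script. Its argument "commands" is text: rows parted by semicolons, each of 5 numbers parted by spaces: the opening, from -1 (shut) to 1 (fully open), then the shift along the tool's x, y, z in mm, then the turn about the tool's z in degrees. In form: jaw tx ty tz yaw; .... A call has 1 to 10 rows; each row is the pose to reach, as a shift and turn from the pose commanded when the call began, along the tool's axes at that moment; what a row does not reach only later rows make up. A row lasts 1/10 s, in which the tool goes at most 50 mm and 8.59 degrees, less where a joint would pass 70% of its speed; a pose out of reach is approached as far as the arm can. A call with a gripper value outside its range is refused whole. The fingers move at their own pace and stop on an object; "force" is the grip in N (left out, the last holds). Time passes only in rows, so rows that repeat a pose let the fingers close. It gives the time, the measured TCP pose, the force and the opening at its end, in the units of the state.
- manip.sense(): the state, without advancing time (a new reading comes with each control period).
- manip.snapshot(name): name is "scene" or "side" or "wrist"; returns a dict with "pixels" (400x640x3 uint8, red, green, blue), "range_z" (400x640 float32, m along the optical axis (not along the pixel's ray), 0 where there is no reading), "camera_matrix" (3x3 intrinsics, pixels), "xyz" and "orientation" of the camera in the world. Camera axes: x right, y down, z forward; pixel columns grow to the right and rows downward; lengths in m; the calibration is good to about 2 mm. The wrist camera is an equidistant fisheye: a pixel r from the principal point sees the ray r / f radians off the axis. A picture is of the moment at which its call begins.
- manip.sign_off(): hands the job in, once; it reports no verdict.
The state is a dict: "clock": time; "joints": joint angles; "qvel": joint speeds; "joint_torque": joint torques, N m; "ee_pos": TCP position; "ee_rot": TCP orientation; "ft_force": force on the tool from outside, world axes, zero at the start; "ft_torque": the same for the moment, N m; "width": finger opening in m.
Only numpy, scipy, OpenCV 4.12 (cv2) and the standard library are available. Lean on these libraries where they do the work, as an engineer would, in place of code of your own. Each camera call takes 0.05 s, during which the arm holds its last target.

## Working session

There is one attempt and no reset: what is moved stays moved. The work goes in short steps, Python scripts to look and compute and a tool call to move; the robot and the scene stay as the last step left them, time stands still between calls to the robot, and variables do not carry over. Pictures are saved under pics/ and viewed, and the job is handed in when it is done.

Besides the shell and the picture viewer there is one more tool, called after "Request:" as name(argument=value, ...) on one line, values as JSON. move_arm: Moves the arm, as the interface text tells. Its arguments: {"type":"object","properties":{"commands":{"type":"string"},"force":{"type":"number"}},"required":["commands"]}

```bash
mkdir -p pics
cat > h.py <<'E'
import numpy as np, cv2
from bench import manip
from scipy.spatial.transform import Rotation as R
E
python3 - <<'E'
from h import *
s=manip.sense()
for k,v in s.items(): print(k,np.round(v,4))
for n in ["scene","side"]:
    d=manip.snapshot(n)
    cv2.imwrite(f"pics/{n}0.png",d["pixels"][:,:,::-1])
    np.savez(f"{n}0.npz",**d)
    print(n,np.round(d["camera_matrix"],1).tolist(),np.round(d["xyz"],4),np.round(d["orientation"],4))
E
```

```text
clock 0.0
joints [ 1.0649  0.1591  1.5982 -0.      1.3862 -0.2101]
qvel [-0.001  -0.0013 -0.     -0.0006  0.0022  0.0013]
joint_torque [-0.00000e+00 -3.85538e+01 -3.22124e+01  7.04000e-02  3.74000e-02
 -2.00000e-04]
ee_pos [0.1673 0.5495 0.2136]
ee_rot [ 8.036e-01  5.952e-01 -9.000e-04  4.000e-04]
ft_force [0.7044 0.6745 0.589 ]
ft_torque [ 0.0127 -0.0373 -0.0228]
width 0.092
scene [[469.0, 0.0, 319.0], [0.0, 469.0, 191.1], [0.0, 0.0, 1.0]] [ 1.3538 -0.8693  1.1038] [ 0.8358  0.342  -0.1513 -0.402 ]
side [[426.1, 0.0, 322.7], [0.0, 426.1, 195.6], [0.0, 0.0, 1.0]] [ 0.3644 -1.1068  0.7574] [ 0.8597 -0.0706  0.0303 -0.5049]
```

View pics/scene0.png

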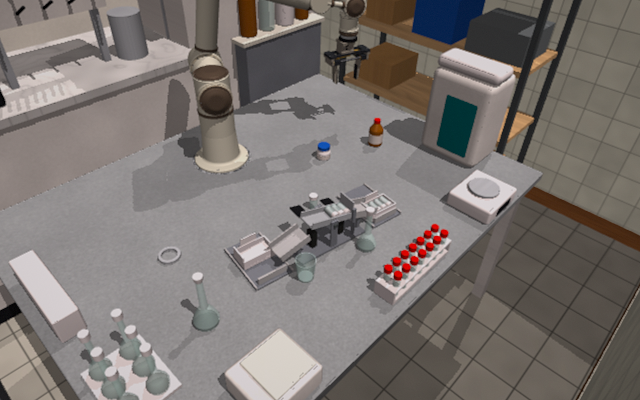

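View pics/side0.png

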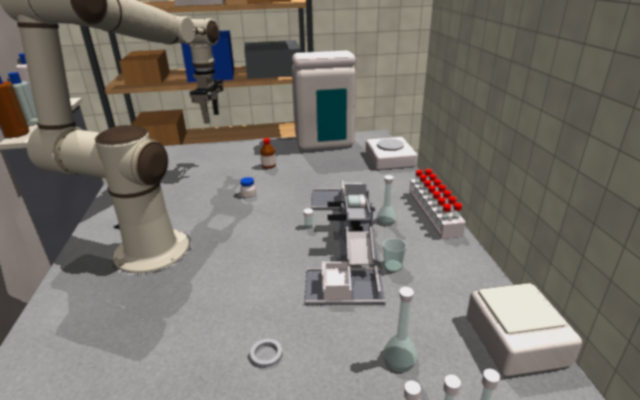

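The scene view shows the station at about (315,225), with the tray at (260,255). The side view shows the tray at (340,285) and the gate at (355,200). I'll enlarge both and measure with depth.

```bash
cat >> h.py <<'E'
def cloud(d):
    K=d["camera_matrix"];z=d["range_z"]
    v,u=np.mgrid[:400,:640]
    p=np.stack([(u-K[0,2])/K[0,0]*z,(v-K[1,2])/K[1,1]*z,z],-1)
    w=p@R.from_quat(d["orientation"]).as_matrix().T+d["xyz"]
    w[z==0]=np.nan
    return w
def proj(d,P):
    K=d["camera_matrix"]
    c=(np.atleast_2d(P)-d["xyz"])@R.from_quat(d["orientation"]).as_matrix()
    return np.c_[c[:,0]/c[:,2]*K[0,0]+K[0,2],c[:,1]/c[:,2]*K[1,1]+K[1,2]]
E
python3 - <<'E'
from h import *
for n,(u0,v0,u1,v1) in {"scene":(220,170,410,300),"side":(290,165,420,310)}.items():
    d=np.load(n+"0.npz"); im=d["pixels"][v0:v1,u0:u1,::-1]
    cv2.imwrite(f"pics/{n}0z.png",cv2.resize(im,None,fx=4,fy=4,interpolation=cv2.INTER_CUBIC))
    w=cloud(d)
    # bench check
    print(n,[np.round(w[v,u],3).tolist() for u,v in ([(200,250),(330,170)] if n=="scene" else [(250,300),(290,250)])])
# height map from both, grid 2mm, x .3-.8, y -.5..0.5
top=np.zeros((500,450))
for n in ["scene","side"]:
    w=cloud(np.load(n+"0.npz")).reshape(-1,3); w=w[np.isfinite(w[:,0])]
    i=((0.8-w[:,0])/0.001).astype(int); 
    m=(w[:,0]>.3)&(w[:,0]<.75)&(w[:,1]>-.5)&(w[:,1]<.5)&(w[:,2]<.25)
    w=w[m]; r=((.75-w[:,0])/.001).astype(int); c=((.5-w[:,1])/.002).astype(int)
    r=((.75-w[:,0])/.002).astype(int)
    np.maximum.at(top,(c.clip(0,499),r.clip(0,449)),w[:,2])
t=top.T[:225]
cv2.imwrite("pics/top0.png",cv2.resize(cv2.applyColorMap((t/.2*255).clip(0,255).astype(np.uint8),cv2.COLORMAP_JET),(800,360)))
E
```

```text
scene [[0.366, -0.361, -0.004], [0.365, 0.256, -0.004]]
side [[0.291, -0.269, -0.001], [0.41, -0.078, 0.002]]
```

View pics/scene0z.png

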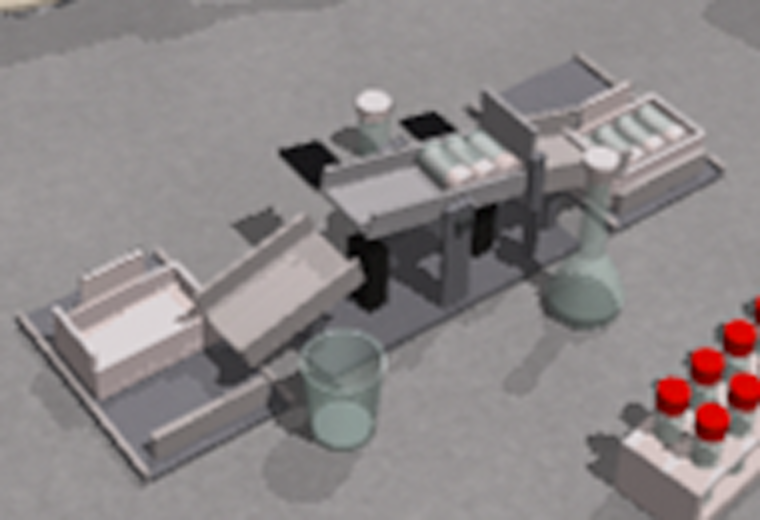

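View pics/side0z.png

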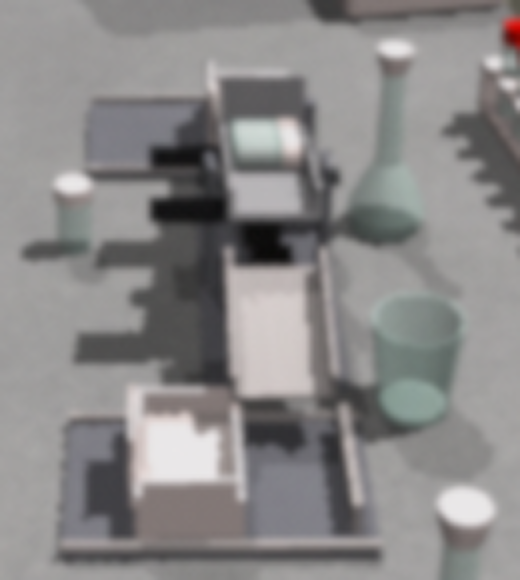

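View pics/top0.png

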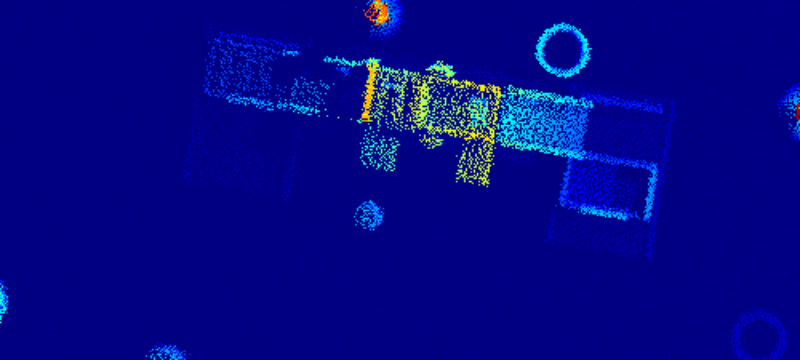

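The height map is clear: yaw is about -0.17. The right paddle is near (475,163), the tray at about (610,190) and the tall vial at (368,215). Next I'll get accurate positions from masks and rays.

```bash
cat >> h.py <<'E'
def ray(d,uv,z):
    K=d["camera_matrix"]; uv=np.atleast_2d(uv).astype(float)
    r=np.c_[(uv[:,0]-K[0,2])/K[0,0],(uv[:,1]-K[1,2])/K[1,1],np.ones(len(uv))]@R.from_quat(d["orientation"]).as_matrix().T
    return d["xyz"]+r*((z-d["xyz"][2])/r[:,2])[:,None]
E
python3 - <<'E'
from h import *
for n,(u0,v0,u1,v1) in {"scene":(220,170,410,300),"side":(290,165,420,310)}.items():
    d=np.load(n+"0.npz"); im=d["pixels"].astype(int); w=cloud(d)
    m=np.zeros((400,640),np.uint8); m[v0:v1,u0:u1]=(im[v0:v1,u0:u1].max(-1)<25)
    k,l,st,c=cv2.connectedComponentsWithStats(m,connectivity=4)
    for i in range(1,k):
        if st[i,4]>12:
            z=np.nanmedian(w[l==i][:,2]); cn=cv2.minAreaRect(np.argwhere(l==i)[:,::-1].astype(np.float32))
            print(n,st[i].tolist(),np.round(c[i],1),"depth med",np.round(np.nanmedian(w[l==i],axis=0),4), "ray114",np.round(ray(d,c[i],.114)[0,:2],4),"ray86",np.round(ray(d,c[i],.086)[0,:2],4))
# yaw: channel + chute walls + tray: cloud points in top height; fit lines
P=np.vstack([cloud(np.load(n+"0.npz")).reshape(-1,3) for n in("scene","side")])
P=P[np.isfinite(P[:,0])]
m=(P[:,0]>.4)&(P[:,0]<.75)&(P[:,1]>-.4)&(P[:,1]<.3)&(P[:,2]>.004)&(P[:,2]<.2)
P=P[m]
# shutter: highest bit
s=P[(P[:,2]>.128)&(P[:,1]>0)&(P[:,1]<.09)&(P[:,0]<.69)]
print("shutter",len(s),np.round(s.min(0),3),np.round(s.max(0),3)); 
vx,vy,x0,y0=cv2.fitLine(s[:,:2].astype(np.float32),cv2.DIST_HUBER,0,.001,.001).ravel(); print("shutter dir angle",np.arctan2(vy,vx)%np.pi,x0,y0)
E
```

```text
scene [321, 199, 12, 6, 29] [326.8 201. ] depth med [0.5592 0.0279 0.0857] ray114 [0.579  0.0035] ray86 [0.5571 0.0282]
scene [291, 206, 12, 5, 21] [296.9 207.7] depth med [ 0.5298 -0.0848  0.1127] ray114 [ 0.5345 -0.0888] ray86 [ 0.5113 -0.0668]
scene [338, 221, 6, 12, 46] [340.3 226.9] depth med [0.6417 0.0051 0.0379] ray114 [ 0.6919 -0.0562] ray86 [ 0.6732 -0.0331]
scene [307, 229, 10, 18, 107] [312.  236.8] depth med [ 0.6201 -0.1035  0.0579] ray114 [ 0.661  -0.1484] ray86 [ 0.6414 -0.128 ]
side [330, 203, 10, 2, 15] [335.  203.7] depth med [0.5643 0.0143 0.0899] ray114 [ 0.5557 -0.0239] ray86 [0.564  0.0232]
side [329, 215, 16, 5, 55] [337.6 217.2] depth med [ 0.5505 -0.1035  0.1167] ray114 [ 0.5495 -0.0999] ray86 [ 0.5575 -0.056 ]
side [351, 222, 11, 8, 64] [355.8 225.5] depth med [ 0.6145 -0.0463  0.0475] ray114 [ 0.5906 -0.1509] ray86 [ 0.6005 -0.1093]
shutter 173 [0.598 0.028 0.128] [0.669 0.048 0.147]
shutter dir angle 2.996358 0.6316935 0.038533613
```

Request:
move_arm(commands="-1 -50 42 -10 -2;-1 -100 84 -20 -4;-1 -150 125 -30 -8;-1 -200 167 -36 -8;-1 -250 208 -36 -8;-1 -300 250 -36 -8;-1 -350 292 -36 -8;-1 -400 334 -36 -8;-1 -450 375 -36 -8;-1 -500 417 -36 -8", force=20)

```text
clock: 1.1
ee_pos: [0.3613, 0.0894, 0.2498]
ee_rot: [0.76, 0.65, 0.0, 0.0]
ft_force: [1.9, -0.8, -1.0]
width: 0.014
```

Run:
```python
from h import *
d=manip.snapshot("wrist"); np.savez("wrist1.npz",**d)
cv2.imwrite("pics/wrist1.png",d["pixels"][:,:,::-1])
print(np.round(d["camera_matrix"],1).tolist(),np.round(d["xyz"],4),np.round(d["orientation"],4))
s=manip.sense(); print(s["clock"],np.round(s["ee_pos"],4),np.round(s["ee_rot"],4),np.round(s["joints"],3),s["width"])
```

```text
[[309.7, 0.0, 315.7], [0.0, 309.7, 200.6], [0.0, 0.0, 1.0]] [0.2786 0.1029 0.4203] [0.7517 0.6427 0.0961 0.1127]
1.15 [0.3639 0.0824 0.2498] [ 0.7631  0.6463 -0.001   0.0025] [-0.1   -0.435  2.06  -0.005  1.514 -1.505] 0.009840313099030752
```

View pics/wrist1.png

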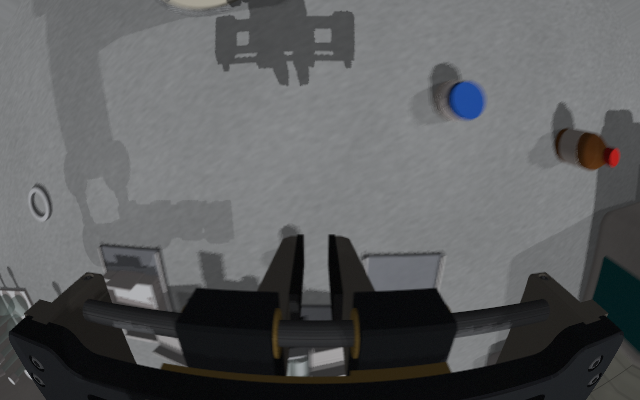

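The wrist view is mostly blocked by the gripper: the right track shows at (130,290) and the fingers at (315,270). The two fixed cameras are better, so I'll fit from their depth.

Run:
```python
from h import *
C={n:cloud(np.load(n+"0.npz")).reshape(-1,3) for n in("scene","side")}
for n in C: C[n]=C[n][np.isfinite(C[n][:,0])]
for n,P in C.items():
    # bench z offset nearby
    b=P[(P[:,0]>.38)&(P[:,0]<.46)&(P[:,1]>-.3)&(P[:,1]<.0)&(abs(P[:,2])<.02)]; print(n,"bench z",np.round(np.median(b[:,2]),4))
    # track plate + station region footprint, z 3.. 
    for name,(x0,x1,y0,y1,z0,z1) in {"shutter":(.59,.68,.02,.06,.125,.16),"tray_hi":(.45,.58,-.35,-.18,.03,.075),"tab":(.45,.53,-.35,-.18,.058,.075),"paddle":(.50,.585,-.125,-.065,.1,.13)}.items():
        s=P[(P[:,0]>x0)&(P[:,0]<x1)&(P[:,1]>y0)&(P[:,1]<y1)&(P[:,2]>z0)&(P[:,2]<z1)]
        if len(s)<8: print(name,len(s)); continue
        r=cv2.minAreaRect((s[:,:2]*1000).astype(np.float32)); vx,vy,a,b=cv2.fitLine(s[:,:2].astype(np.float32),cv2.DIST_HUBER,0,.001,.001).ravel()
        print(name,len(s),"rect",np.round(r[0],1),np.round(r[1],1),round(r[2],1),"line yaw",round(float(np.arctan(vy/vx)),3),"med",np.round(np.median(s,0),4))
# top view closer of tray area + edges, 1mm
for n in C:
    P=C[n]; m=(P[:,0]>.43)&(P[:,0]<.67)&(P[:,1]>-.36)&(P[:,1]<-.04)&(P[:,2]<.2);P=P[m]
    t=np.zeros((240,320)); np.maximum.at(t,(((.67-P[:,0])*1000).astype(int),((-.04-P[:,1])*1000).astype(int)),P[:,2])
    t=cv2.dilate(t,np.ones((3,3)))
    cv2.imwrite(f"pics/t_{n}.png",cv2.resize(cv2.applyColorMap((t/.14*255).clip(0,255).astype(np.uint8),cv2.COLORMAP_JET),None,fx=2.5,fy=2.5,interpolation=0))
```

```text
scene bench z -0.0005
shutter 72 rect [636.1  40.6] [11.1 67.8] 78.6 line yaw -0.168 med [0.6374 0.0387 0.136 ]
tray_hi 533 rect [ 528.5 -246.2] [142.8  95.7] 81.2 line yaw 0.825 med [ 0.5316 -0.2444  0.046 ]
tab 40 rect [ 484.7 -269.3] [17.  82.2] 3.4 line yaw 1.413 med [ 0.4844 -0.2579  0.0632]
paddle 161 rect [554.4 -88.5] [50.9 63.8] 82.5 line yaw -0.044 med [ 0.557  -0.0961  0.1148]
side bench z 0.0012
shutter 127 rect [630.3  38.4] [12.  62.7] 80.4 line yaw -0.138 med [0.6302 0.0384 0.1357]
tray_hi 602 rect [ 527.9 -248.7] [145.   92.8] 80.4 line yaw 1.087 med [ 0.5232 -0.2659  0.0446]
tab 28 rect [ 481.3 -255.7] [51.3  2.7] 81.2 line yaw 1.375 med [ 0.4816 -0.2553  0.0658]
paddle 157 rect [553.8 -91.4] [52.  67.6] 82.9 line yaw -0.072 med [ 0.5528 -0.1013  0.1156]
```

View pics/t_scene.png

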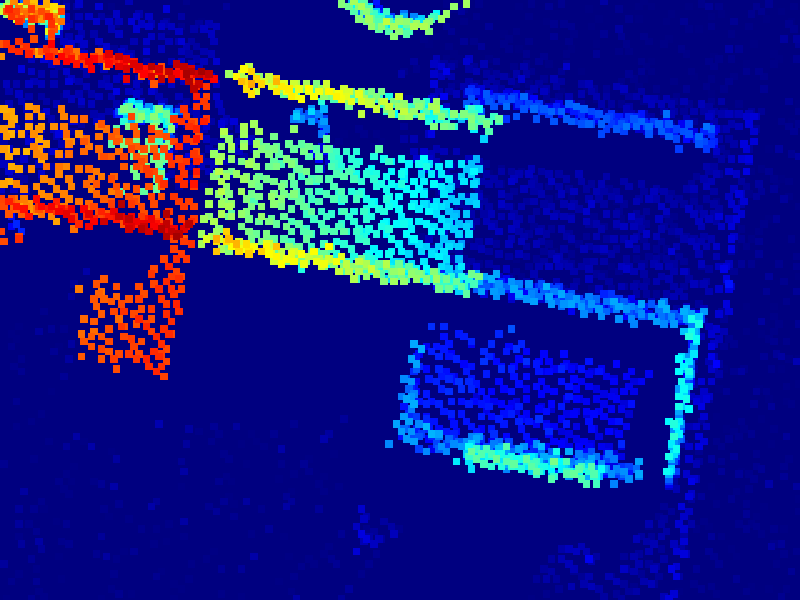

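View pics/t_side.png

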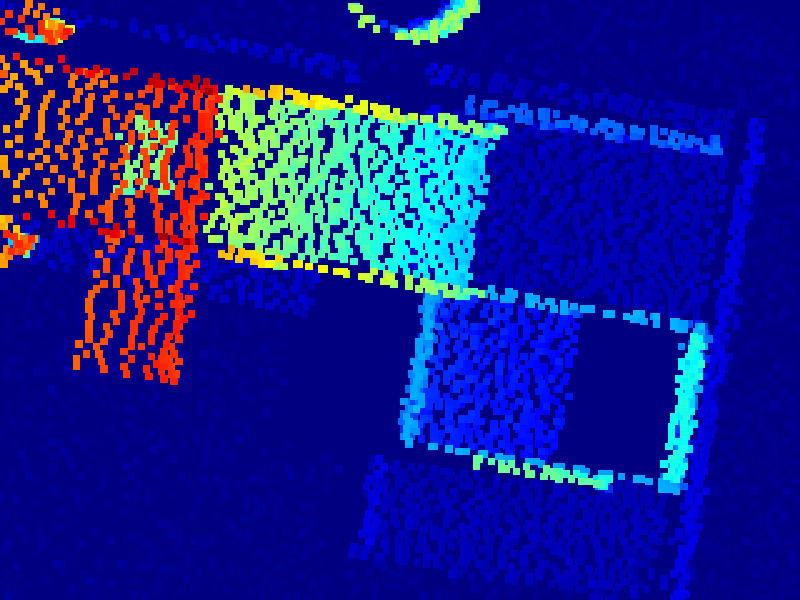

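Request:
move_arm(commands="-1 0 0 0 0;-1 0 0 0 0;-1 0 0 0 0")

```text
clock: 1.45
ee_pos: [0.3606, 0.0927, 0.2496]
ee_rot: [0.759, 0.651, -0.0, -0.0]
ft_force: [-0.0, 0.9, 0.8]
width: 0.0004
```

```bash
cat > rel.py <<'E'
from h import *
import sys
yaw=-0.155
ex=np.array([np.cos(yaw),np.sin(yaw),0]); ey=np.array([-ex[1],ex[0],0])
s=manip.sense(); p=np.array(s["ee_pos"]); M=R.from_quat(s["ee_rot"]).as_matrix()
print("t",round(s["clock"],2),"tcp",np.round(p,4),"F",np.round(s["ft_force"],1),"Fst",round(float(s["ft_force"]@ex),1),"joints",np.round(s["joints"],2),"w",round(s["width"],4))
print("tool x vs ey deg",np.degrees(np.arctan2(M[1,0],M[0,0])-np.arctan2(ey[1],ey[0])),"tilt",np.round(M[:,2],4))
if len(sys.argv)>1:
    g=np.array(eval(sys.argv[1])); print("shift tool mm",np.round(M.T@(g-p)*1000,1)); 
    print("station axes in tool: ex",np.round(M.T@ex,3),"ey",np.round(M.T@ey,3))
E
python3 rel.py "np.array([.481,-.256,.12])-ex*.05"
```

```text
t 1.45 tcp [0.3606 0.0927 0.2496] F [-0.   0.9  0.8] Fst -0.2 joints [-0.08 -0.44  2.06  0.    1.52 -1.49] w 0.0004
tool x vs ey deg 0.08186200927396706 tilt [-5.e-04  4.e-04 -1.e+00]
shift tool mm [-326.1  122.4  129.5]
station axes in tool: ex [-0.001  1.    -0.001] ey [1.    0.001 0.   ]
```

Request:
move_arm(commands="-1 -33 12 0 0;-1 -66 24 0 0;-1 -99 36 0 0;-1 -132 48 0 0;-1 -165 61 20 0;-1 -198 74 40 0;-1 -231 87 60 0;-1 -264 100 90 0;-1 -297 112 110 0;-1 -326 122 130 0")

```text
clock: 2.45
ee_pos: [0.432, -0.2491, 0.1186]
ee_rot: [0.759, 0.651, 0.0, -0.0]
ft_force: [-0.0, 0.0, 0.6]
width: 0.0006
```

Request:
move_arm(commands="-1 0 0 0 0;-1 0 0 0 0;-1 0 0 0 0;-1 0 0 0 0")

```text
clock: 2.85
ee_pos: [0.4318, -0.2485, 0.1209]
ee_rot: [0.759, 0.651, 0.0, 0.001]
ft_force: [-0.4, -0.1, 0.2]
width: 0.0009
```

```bash
python3 rel.py "np.array([.481,-.256,.040])-ex*.05"
python3 - <<'E'
from h import *
d=manip.snapshot("side"); cv2.imwrite("pics/side2.png",cv2.resize(d["pixels"][150:350,250:450,::-1],None,fx=3,fy=3,interpolation=cv2.INTER_CUBIC))
E
```

```text
t 2.85 tcp [ 0.4318 -0.2485  0.1209] F [-0.4 -0.1  0.2] Fst -0.4 joints [-0.77  0.05  1.91  0.    1.18 -2.18] w 0.0009
tool x vs ey deg 0.06340729365871285 tilt [ 0.0014 -0.0011 -1.    ]
shift tool mm [ 0.3 -0.3 80.9]
station axes in tool: ex [-0.001  1.     0.002] ey [ 1.     0.001 -0.001]
```

View pics/side2.png

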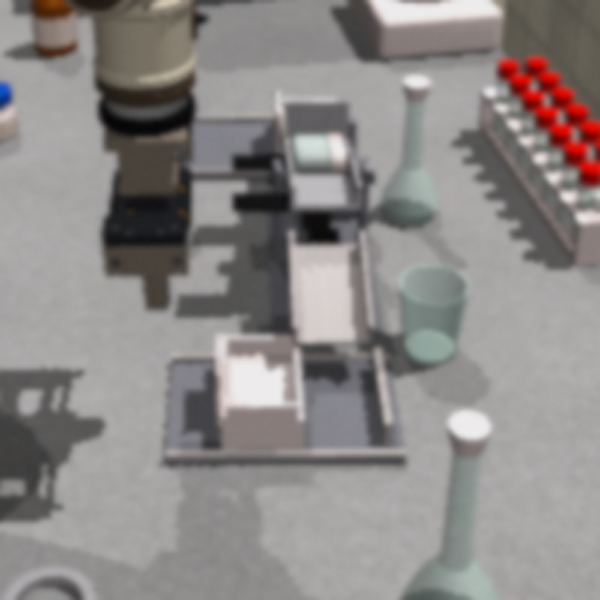

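The side view shows the shut fingers at (157,290), clear in front of the tray tab and lined up with it. I'll go down and make contact.

Request:
move_arm(commands="-1 0 0 20 0;-1 0 0 40 0;-1 0 0 60 0;-1 0 0 80 0;-1 0 0 80 0;-1 0 6 80 0;-1 0 12 80 0;-1 0 18 80 0;-1 0 24 80 0;-1 0 30 80 0")

```text
clock: 3.9
ee_pos: [0.4615, -0.2546, 0.0403]
ee_rot: [0.76, 0.65, 0.0, 0.0]
ft_force: [0.1, -0.4, -0.2]
width: 0.0002
```

Request:
move_arm(commands="-1 0 5 0 0;-1 0 10 0 0;-1 0 15 0 0;-1 0 20 0 0;-1 0 25 0 0;-1 0 30 0 0")

```text
clock: 4.5
ee_pos: [0.4904, -0.2591, 0.0397]
ee_rot: [0.76, 0.65, -0.0, -0.0]
ft_force: [-3.0, -1.5, 0.1]
width: 0.0005
```

```bash
python3 rel.py "np.array([.481,-.256,.040])-ex*.05"
python3 - <<'E'
from h import *
d=manip.snapshot("side"); cv2.imwrite("pics/side3.png",cv2.resize(d["pixels"][150:350,250:450,::-1],None,fx=3,fy=3,interpolation=cv2.INTER_CUBIC))
E
```

```text
t 4.5 tcp [ 0.4904 -0.2591  0.0397] F [-3.  -1.5  0.1] Fst -2.7 joints [-0.7   0.31  1.79 -0.    1.04 -2.12] w 0.0005
tool x vs ey deg -0.07030455993270956 tilt [-5.e-04 -1.e-04 -1.e+00]
shift tool mm [  1.6 -59.8  -0.3]
station axes in tool: ex [ 0.001  1.    -0.   ] ey [ 1.    -0.001 -0.   ]
```

View pics/side3.png

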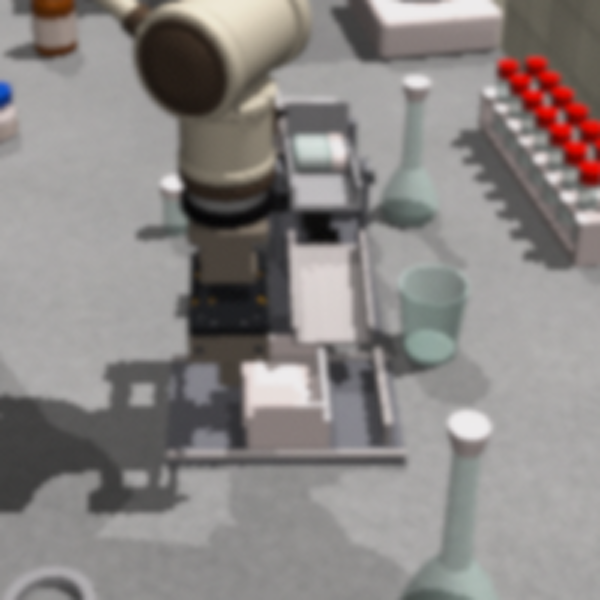

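The tray is moving with the fingers, and its front is now near (285,445). The push force is about 3 N, which matches sliding friction. I'll keep pushing, more slowly near the stop.

Request:
move_arm(commands="-1 0 6 0 0;-1 0 12 0 0;-1 0 18 0 0;-1 0 24 0 0;-1 0 29 0 0;-1 0 32 0 0;-1 0 34 0 0;-1 0 36 0 0;-1 0 38 0 0")

```text
clock: 5.45
ee_pos: [0.5278, -0.2648, 0.0397]
ee_rot: [0.76, 0.65, -0.0, -0.0]
ft_force: [-2.8, -0.9, 0.1]
width: 0.0009
```

Request:
move_arm(commands="-1 0 2 0 0;-1 0 4 0 0;-1 0 6 0 0;-1 0 8 0 0")

```text
clock: 5.85
ee_pos: [0.5319, -0.2654, 0.0397]
ee_rot: [0.76, 0.65, -0.003, -0.004]
ft_force: [-23.2, 1.3, 14.4]
width: 0.0008
```

```bash
python3 rel.py "np.array([.481,-.256,.040])"
python3 - <<'E'
from h import *
d=manip.snapshot("side"); cv2.imwrite("pics/side4.png",cv2.resize(d["pixels"][150:350,250:450,::-1],None,fx=3,fy=3,interpolation=cv2.INTER_CUBIC))
E
```

```text
t 5.85 tcp [ 0.5319 -0.2654  0.0397] F [-23.2   1.3  14.4] Fst -23.2 joints [-0.66  0.41  1.66 -0.    1.08 -2.08] w 0.0008
tool x vs ey deg -0.003333205854453901 tilt [-0.0099  0.0027 -0.9999]
shift tool mm [  1.4 -51.7   0.2]
station axes in tool: ex [ 0.    1.   -0.01] ey [ 1.    -0.     0.001]
```

View pics/side4.png

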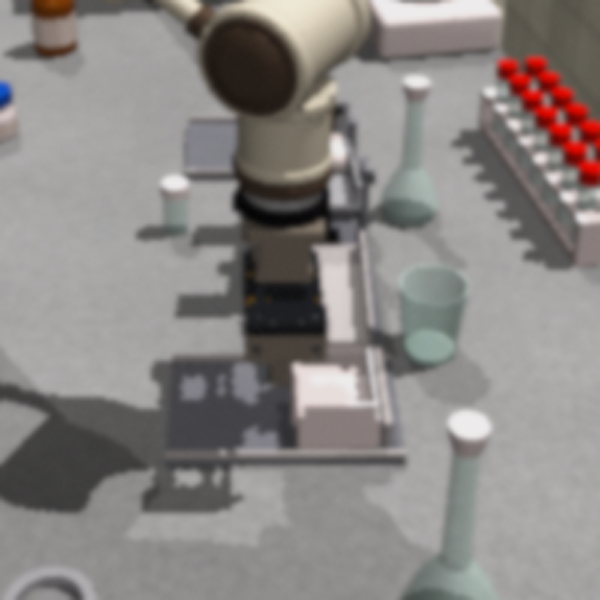

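At the stop: force rises to 23 N and the tray sits against the back rail at (385,400). I'll back off, rise and check.

Request:
move_arm(commands="-1 0 -12 0 0;-1 0 -24 0 0;-1 0 -40 0 0;-1 0 -50 -20 0;-1 0 -50 -50 0;-1 0 -50 -80 0;-1 0 -50 -110 0;-1 0 -50 -140 0;-1 0 -50 -150 0;-1 0 -50 -150 0")

```text
clock: 6.9
ee_pos: [0.4878, -0.259, 0.1917]
ee_rot: [0.76, 0.65, 0.001, 0.002]
ft_force: [0.4, 0.0, -0.7]
width: 0.0001
```

```bash
python3 rel.py "np.array([.547,-.096,.16])-ex*.008-ey*.004"
python3 - <<'E'
from h import *
for n in("side","scene"):
    d=manip.snapshot(n); np.savez(n+"5.npz",**d)
    w=cloud(d); 
    s=w[np.isfinite(w[...,0])]; s=s[(s[:,0]>.5)&(s[:,0]<.58)&(s[:,1]>-.32)&(s[:,1]<-.2)&(s[:,2]>.056)&(s[:,2]<.072)]
    print(n,len(s),np.round(np.median(s,0),4))
    u0,v0=(250,150) if n=="side" else (210,150)
    cv2.imwrite(f"pics/{n}5.png",cv2.resize(d["pixels"][v0:v0+170,u0:u0+200,::-1],None,fx=3.5,fy=3.5,interpolation=cv2.INTER_CUBIC))
E
```

```text
t 6.9 tcp [ 0.4878 -0.259   0.1917] F [ 0.4  0.  -0.7] Fst 0.4 joints [-0.71  0.11  1.69  0.    1.33 -2.12] w 0.0001
tool x vs ey deg -0.05409017757548102 tilt [ 0.0041 -0.0025 -1.    ]
shift tool mm [166.3  25.   31.5]
station axes in tool: ex [0.001 1.    0.004] ey [ 1.    -0.001 -0.002]
side 45 [ 0.5452 -0.2636  0.0665]
scene 87 [ 0.5501 -0.2476  0.0623]
```

View pics/side5.png

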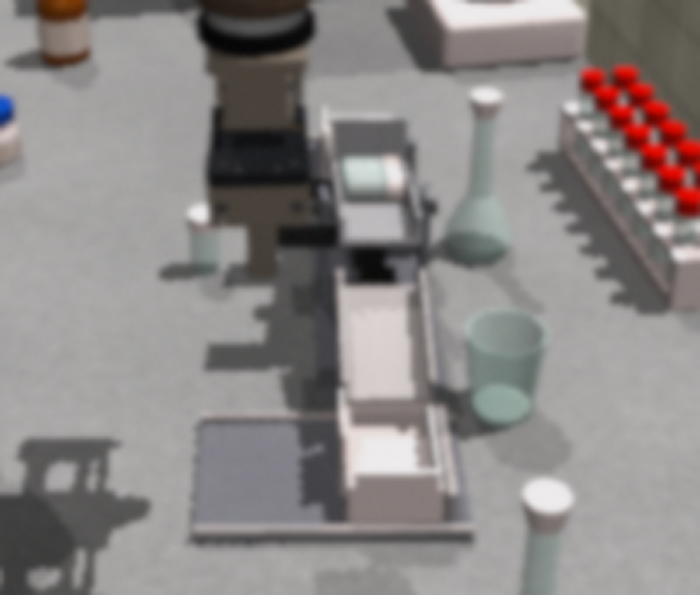

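View pics/scene5.png

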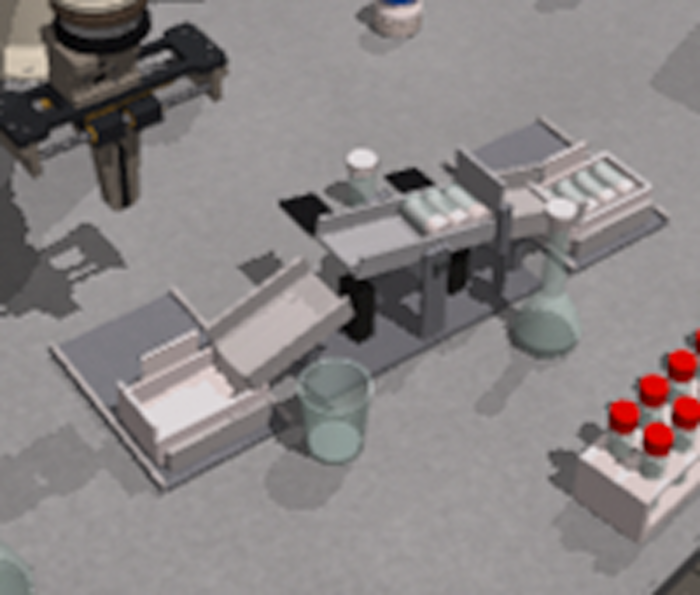

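The tray sits against the rail under the chute (scene crop about (200,400)) and its tab has moved about 64 mm. The gate is still tipped left with the vials at (445,205). Next I'll go over the right paddle.

Request:
move_arm(commands="-1 25 0 0 0;-1 50 5 0 0;-1 75 10 0 0;-1 100 15 0 0;-1 125 20 0 0;-1 150 25 0 0;-1 166 25 0 0;-1 166 25 20 0;-1 166 25 40 0;-1 166 25 50 0")

```text
clock: 8.0
ee_pos: [0.5349, -0.0974, 0.1366]
ee_rot: [0.76, 0.65, -0.001, -0.002]
ft_force: [-0.4, -0.6, 1.0]
width: 0.0003
```

```bash
python3 rel.py "np.array([.547,-.096,.114])-ex*.008-ey*.004"
python3 - <<'E'
from h import *
for n in("side","scene"):
    d=manip.snapshot(n)
    u0,v0=(300,170) if n=="side" else (250,150)
    cv2.imwrite(f"pics/{n}6.png",cv2.resize(d["pixels"][v0:v0+100,u0:u0+120,::-1],None,fx=6,fy=6,interpolation=cv2.INTER_CUBIC))
E
```

```text
t 8.0 tcp [ 0.5349 -0.0974  0.1366] F [-0.4 -0.6  1. ] Fst -0.3 joints [-0.4   0.16  1.76 -0.    1.23 -1.82] w 0.0003
tool x vs ey deg -0.05857046243617884 tilt [-0.0047  0.0019 -1.    ]
shift tool mm [-0.7  3.8 22.6]
station axes in tool: ex [ 0.001  1.    -0.005] ey [ 1.    -0.001  0.001]
```

View pics/side6.png

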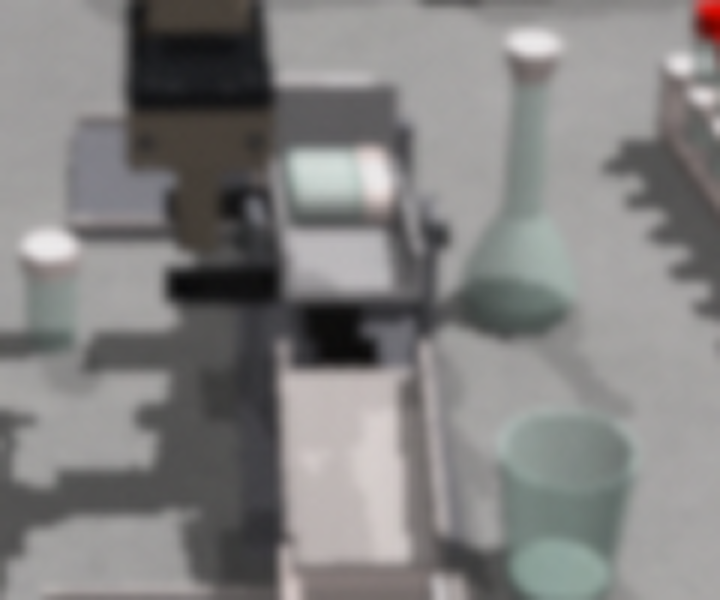

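View pics/scene6.png

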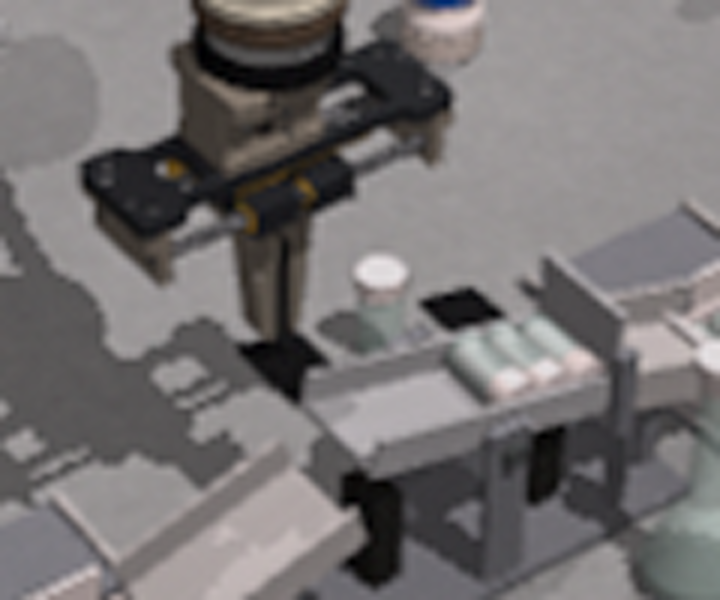

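The side view shows the fingertips at (200,245) above the paddle at (220,285), clear of the channel wall at x≈275. I'll press down steadily.

Request:
move_arm(commands="-1 0 2 5 0;-1 0 2 10 0;-1 0 2 15 0;-1 0 2 19 0;-1 0 2 22 0;-1 0 2 25 0;-1 0 2 28 0;-1 0 2 31 0;-1 0 2 34 0;-1 0 2 37 0")

```text
clock: 9.1
ee_pos: [0.5391, -0.0988, 0.1028]
ee_rot: [0.76, 0.65, 0.0, 0.001]
ft_force: [-0.1, -1.5, 1.8]
width: 0.0002
```

Request:
move_arm(commands="-1 0 0 3 0;-1 0 0 6 0;-1 0 0 9 0;-1 0 0 11 0;-1 0 0 12 0")

```text
clock: 9.6
ee_pos: [0.539, -0.0982, 0.0907]
ee_rot: [0.76, 0.65, 0.0, -0.0]
ft_force: [1.1, 0.5, 2.7]
width: 0.0005
```

```bash
python3 rel.py "np.array([.547,-.096,.086])-ex*.008-ey*.004"
python3 - <<'E'
from h import *
for n in("side","scene"):
    d=manip.snapshot(n)
    u0,v0=(300,170) if n=="side" else (220,170)
    cv2.imwrite(f"pics/{n}7.png",cv2.resize(d["pixels"][v0:v0+110,u0:u0+140,::-1],None,fx=5,fy=5,interpolation=cv2.INTER_CUBIC))
E
```

```text
t 9.6 tcp [ 0.539  -0.0982  0.0907] F [1.1 0.5 2.7] Fst 1.0 joints [-0.4   0.22  1.79  0.    1.14 -1.82] w 0.0005
tool x vs ey deg -0.06853548778224904 tilt [ 4.e-04  7.e-04 -1.e+00]
shift tool mm [-0.6 -0.4  4.7]
station axes in tool: ex [0.001 1.    0.   ] ey [ 1.    -0.001  0.001]
```

View pics/side7.png

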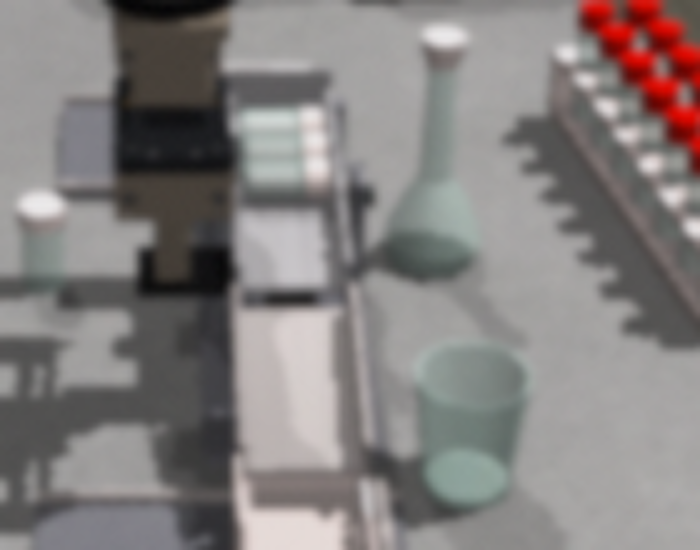

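View pics/scene7.png

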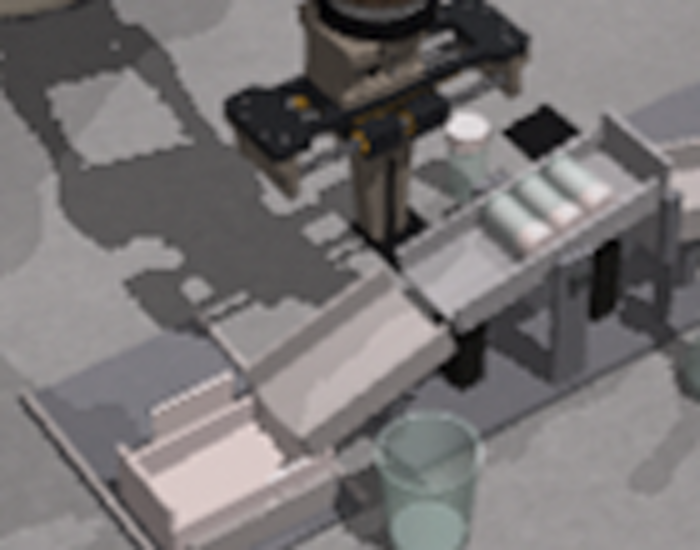

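The gate has passed level and the vials are starting to roll from about (545,205). I'll keep pressing to the stop.

Request:
move_arm(commands="-1 0 0 2 0;-1 0 0 4 0;-1 0 0 6 0;-1 0 0 7 0")

```text
clock: 10.1
ee_pos: [0.5388, -0.0983, 0.0861]
ee_rot: [0.76, 0.65, -0.0, -0.0]
ft_force: [-8.1, 3.9, 22.6]
width: 0.0004
```

```bash
python3 rel.py
```

```text
t 10.1 tcp [ 0.5388 -0.0983  0.0861] F [-8.1  3.9 22.6] Fst -8.6 joints [-0.4   0.23  1.79  0.    1.13 -1.82] w 0.0004
tool x vs ey deg -0.04159546392675537 tilt [-9.e-04  5.e-04 -1.e+00]
```

The gate is on its stop (22 N at z = 0.086). I'll hold briefly, then lift clear.

Request:
move_arm(commands="-1 0 0 0 0;-1 0 0 0 0;-1 0 0 -8 0;-1 0 0 -25 0;-1 0 0 -50 0;-1 0 -10 -80 0;-1 0 -30 -110 0;-1 0 -50 -130 0;-1 0 -70 -140 0;-1 0 -80 -140 0")

```text
clock: 11.1
ee_pos: [0.4592, -0.0863, 0.2248]
ee_rot: [0.76, 0.65, 0.0, 0.001]
ft_force: [1.2, -0.2, 0.0]
width: 0.0004
```

```bash
python3 rel.py
python3 - <<'E'
from h import *
for n in("side","scene"):
    d=manip.snapshot(n); np.savez(n+"8.npz",**d)
    u0,v0=(290,160) if n=="side" else (210,170)
    cv2.imwrite(f"pics/{n}8.png",cv2.resize(d["pixels"][v0:v0+150,u0:u0+200,::-1],None,fx=4,fy=4,interpolation=cv2.INTER_CUBIC))
E
```

```text
t 11.1 tcp [ 0.4592 -0.0863  0.2248] F [ 1.2 -0.2  0. ] Fst 1.2 joints [-0.44 -0.14  1.88 -0.    1.4  -1.86] w 0.0004
tool x vs ey deg -0.0736636605248753 tilt [ 0.0015 -0.0012 -1.    ]
```

View pics/side8.png

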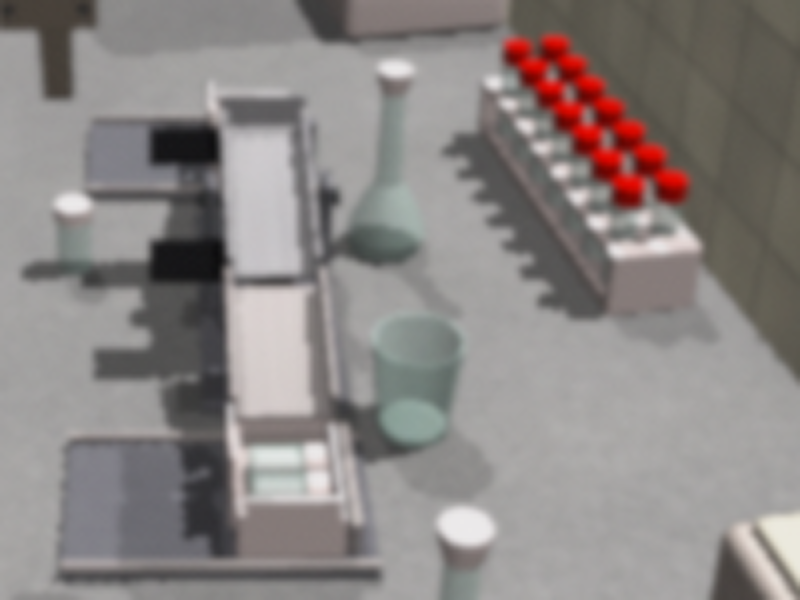

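View pics/scene8.png

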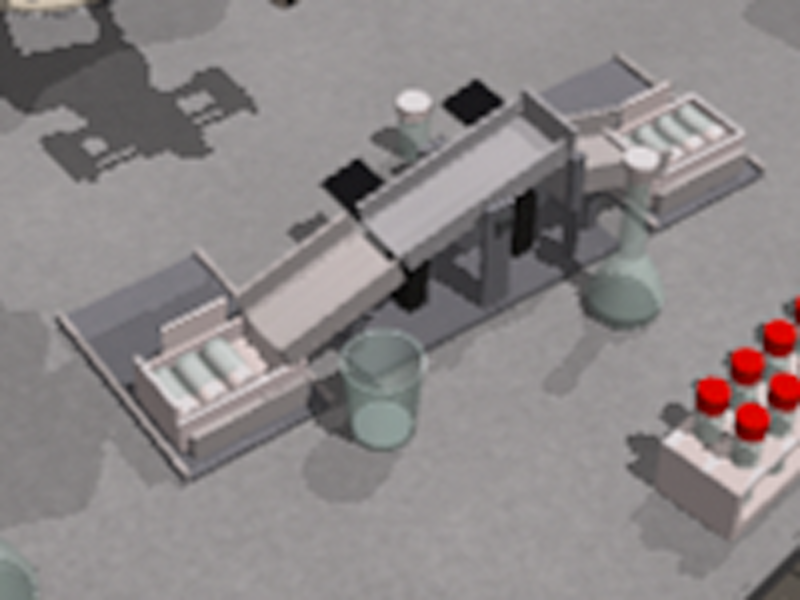

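All three vials lie in the tray (scene crop (200,365)), the gate is tipped right, and the arm is clear. I'll let things settle, check the numbers, and hand in if they agree.

Request:
move_arm(commands="-1 0 0 0 0;-1 0 0 0 0;-1 0 0 0 0;-1 0 0 0 0;-1 0 0 0 0;-1 0 0 0 0;-1 0 0 0 0;-1 0 0 0 0;-1 0 0 0 0;-1 0 0 0 0")

```text
clock: 12.2
ee_pos: [0.4598, -0.0861, 0.2238]
ee_rot: [0.76, 0.65, 0.0, 0.0]
ft_force: [0.4, 0.2, 0.1]
width: 0.0004
```

Run:
```python
from h import *
for n in("side","scene"):
    d=manip.snapshot(n); w=cloud(d); w5=cloud(np.load(n+"5.npz"))
    def sel(w,x0,x1,y0,y1,z0,z1):
        s=w[np.isfinite(w[...,0])]; return s[(s[:,0]>x0)&(s[:,0]<x1)&(s[:,1]>y0)&(s[:,1]<y1)&(s[:,2]>z0)&(s[:,2]<z1)]
    for nm,ww in(("before",w5),("now",w)):
        s=sel(ww,.52,.56,-.30,-.24,.06,.072); print(n,"tab",nm,len(s),np.round(np.median(s,0),4))
    for nm,b in(("padR",(.53,.56,-.108,-.084)),("padL",(.54,.57,.016,.04))):
        s=sel(w,*b,.05,.14); print(n,nm,len(s),np.round(np.median(s,0),4))
    a=np.load(n+"8.npz")["pixels"].astype(int); df=abs(a-d["pixels"]).max(-1); print("changed px since 1 s ago in tray area",int((df[210:320,210:400]>40).sum()))
    cv2.imwrite(f"pics/{n}9.png",d["pixels"][:,:,::-1])
```

```text
side tab before 24 [ 0.5423 -0.274   0.0665]
side tab now 23 [ 0.5424 -0.2721  0.0659]
side padR 67 [ 0.5458 -0.0973  0.0867]
side padL 52 [0.5552 0.027  0.1145]
changed px since 1 s ago in tray area 0
scene tab before 31 [ 0.5457 -0.2643  0.0636]
scene tab now 35 [ 0.5475 -0.2632  0.0642]
scene padR 50 [ 0.5441 -0.0971  0.084 ]
scene padL 41 [0.5554 0.0282 0.1125]
changed px since 1 s ago in tray area 1
```

View pics/scene9.png

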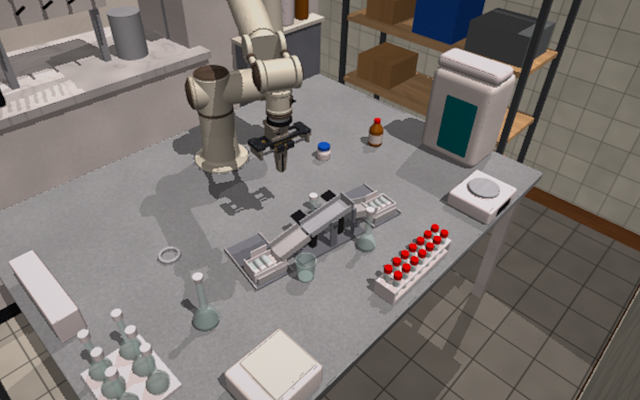

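Three vials are at rest in the tray at (262,262). The bystanders are where they started, the arm is clear, and the right paddle is at 85 mm, which is fully down. I'm handing in.

```bash
python3 -c "
from bench import manip
print(manip.sign_off())"
```

```text
the job is handed in; nothing more can be done
None
```

I pushed the right-hand tray home against its back stop with the shut fingers, about 63 mm of travel, until the force rose to 23 N. Then I pressed the right paddle down until the gate was on its stop, at 22 N with the TCP at z = 0.086 m. The three vials rolled down the chute into the tray, and I lifted the arm clear and handed in at about 12.3 s.

**Last checks (both fixed cameras):**
- **Gate:** the right paddle read 84–87 mm high (86 mm is fully down) and the left 113–115 mm, so the gate is tipped fully right.
- **Tray:** the tab stayed within about 2 mm of its pushed-home position.
- **Vials:** all three are in the tray, and the tray area did not change over the last second.
- **Surroundings:** by eye, the bystanders have not moved. The robot was clear of everything, with no force beyond sensor noise.

No check failed. The two cameras disagreed by 3–5 mm on the tab position, which is close to depth noise. I took "fully home" from the force at the stop and the tray sitting against the rail.

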